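# Dress the front display from a mixed pile of gifts

### The job

Take the pile apart from the top down, one piece at a time and without shifting what is left of it, and set each piece on its own plinth: beaded card on the blue plinth, pink box on the pink one, green box on the green one, all-white card on the black one. Each must lie flat and the right way up in the middle of its plinth, square with it (cards lengthwise along theirs), let go and at rest. Leave everything else on the table alone.

Things in the scene. Friction and masses are not known exactly. Their poses are not given: they have to be found in the camera images.
- green_box: Loose dark green gift box with a cream ribbon band, closed, rigid; fixed lid 55 mm square (the top 13 mm of the box's 35 mm height), body below 52 mm square, about 120 g. Origin: centre of its underside, z up, axes along its sides. Grip across the lid. In the pile it stands on the all-white card, under the pink box.
- white_card: Loose flat boxed card, all white with only small grey print, 58 x 81 x 9 mm, about 50 g. Origin: centre of its underside, z up, x across its width (58 mm), y along its length (81 mm). Bottom of the pile, flat on the table under the green box; its two ends show beyond the box.
- pink_box: Loose pink gift box with a cream ribbon band, closed, rigid; fixed lid 55 mm square (the top 13 mm of the box's 35 mm height), body below 52 mm square, about 100 g. Origin: centre of its underside, z up, axes along its sides. Grip across the lid. In the pile it stands on the green box, shifted 12 mm sideways so that a strip of green lid shows, under the beaded card.
- bead_card: Loose flat boxed card, white with a bracelet of coloured beads on its face, 56 x 80 x 9 mm (the beads stand up to 11 mm), about 50 g. Origin: centre of its underside, z up, x across its width (56 mm), y along its length (80 mm). Top of the pile, lying on the pink box's lid (underside 79 mm above the table), shifted 12 mm across its width, so that one side of the lid sticks out 12 mm beyond it.
- green_plinth: Fixed low display plinth of light wood, 84 x 84 mm and 14 mm high, with a flat green felt top (no rim); one of four plinths that stand two by two on the front left of the table, in any order, with gaps of 5 to 70 mm. Origin: centre of its underside (its top is at z = +14 mm); axes along its sides.
- pink_plinth: Fixed low display plinth of light wood, 84 x 84 mm and 14 mm high, with a flat pink felt top (no rim); one of four plinths that stand two by two on the front left of the table, in any order, with gaps of 5 to 70 mm. Origin: centre of its underside (its top is at z = +14 mm); axes along its sides.
- blue_plinth: Fixed low display plinth of light wood, 72 x 94 mm and 14 mm high, with a flat blue felt top (no rim); one of four plinths that stand two by two on the front left of the table, in any order, with gaps of 5 to 70 mm. Origin: centre of its underside (its top is at z = +14 mm); its y axis runs along its long (94 mm) side.
- black_plinth: Fixed low display plinth of light wood, 72 x 94 mm and 14 mm high, with a flat black felt top (no rim); one of four plinths that stand two by two on the front left of the table, in any order, with gaps of 5 to 70 mm. Origin: centre of its underside (its top is at z = +14 mm); its y axis runs along its long (94 mm) side.
- navy_bangle: Bystander: loose navy blue bangle lying flat to the right behind the pile, 55 mm across, 7 mm high. Origin: centre of its underside. Not to be moved.
- tape: Bystander: loose roll of tan packing tape lying flat behind the plinths, left of the pile, 104 mm across, 25 mm high. Origin: centre of its underside. Not to be moved. (Fixed and tall on the table: a round glass jar of beads, 172 mm wide, 185 mm high, centred 0.55 m ahead and 0.035 m left of the robot; right of it a fern basket 0.25 m high and a rack of prints.)

How it is judged (in metres and radians):
On the way, in this order (a step that is already met when the one before it is completed fails the run):
1. the beaded card lies centred and released on the blue oblong plinth, the rest of the pile still standing where it was (within 30 mm) (horizontal distance between bead_card and blue_plinth below 0.015 m and angle between the y axis of bead_card and the y axis of blue_plinth, either way round below 0.2 rad and z of bead_card in the frame of blue_plinth between 0.01 and 0.018 m and angle between bead_card's own z axis and vertical below 0.1 rad and linear speed of bead_card below 0.02 m/s and contact force between the fingers and bead_card below 0.05 N and distance of each of pink_box, green_box, white_card from where it was at the start of the episode below 0.03 m), for 0.2 s.
2. the pink box lies centred and released on the pink square plinth, the rest of the pile still standing where it was (within 30 mm) (horizontal distance between pink_box and pink_plinth below 0.015 m and (angle between the y axis of pink_box and the y axis of pink_plinth, either way round below 0.2 rad or angle between the y axis of pink_box and the x axis of pink_plinth, either way round below 0.2 rad) and z of pink_box in the frame of pink_plinth between 0.01 and 0.018 m and angle between pink_box's own z axis and vertical below 0.1 rad and linear speed of pink_box below 0.02 m/s and contact force between the fingers and pink_box below 0.05 N and distance of each of green_box, white_card from where it was at the start of the episode below 0.03 m), for 0.2 s.
3. the green box lies centred and released on the green square plinth, the rest of the pile still standing where it was (within 30 mm) (horizontal distance between green_box and green_plinth below 0.015 m and (angle between the y axis of green_box and the y axis of green_plinth, either way round below 0.2 rad or angle between the y axis of green_box and the x axis of green_plinth, either way round below 0.2 rad) and z of green_box in the frame of green_plinth between 0.01 and 0.018 m and angle between green_box's own z axis and vertical below 0.1 rad and linear speed of green_box below 0.02 m/s and contact force between the fingers and green_box below 0.05 N and distance of white_card from where it was at the start of the episode below 0.03 m), for 0.2 s.
4. the all-white card lies centred and released on the black oblong plinth (horizontal distance between white_card and black_plinth below 0.015 m and angle between the y axis of white_card and the y axis of black_plinth, either way round below 0.2 rad and z of white_card in the frame of black_plinth between 0.01 and 0.018 m and angle between white_card's own z axis and vertical below 0.1 rad and linear speed of white_card below 0.02 m/s and contact force between the fingers and white_card below 0.05 N), for 0.2 s.
At the end, for the whole second after the job is handed in: Beaded card on blue, pink box on pink, white card on black, green box on green plinth: origins within 15 mm horizontally, sides within 0.2 rad of the plinth's (cards long side along long side), underside on the felt (10 to 18 mm over plinth origin), tilt under 0.1 rad, still, released (all of step 4 and horizontal distance between bead_card and blue_plinth below 0.015 m and angle between the y axis of bead_card and the y axis of blue_plinth, either way round below 0.2 rad and z of bead_card in the frame of blue_plinth between 0.01 and 0.018 m and angle between each of bead_card, pink_box, green_box's own z axis and vertical below 0.1 rad and linear speed of each of bead_card, pink_box, green_box below 0.02 m/s and contact force between the fingers and bead_card below 0.05 N and horizontal distance between pink_box and pink_plinth below 0.015 m and (angle between the y axis of pink_box and the y axis of pink_plinth, either way round below 0.2 rad or angle between the y axis of pink_box and the x axis of pink_plinth, either way round below 0.2 rad) and z of pink_box in the frame of pink_plinth between 0.01 and 0.018 m and contact force between the fingers and pink_box below 0.05 N and horizontal distance between green_box and green_plinth below 0.015 m and (angle between the y axis of green_box and the y axis of green_plinth, either way round below 0.2 rad or angle between the y axis of green_box and the x axis of green_plinth, either way round below 0.2 rad) and z of green_box in the frame of green_plinth between 0.01 and 0.018 m and contact force between the fingers and green_box below 0.05 N); the robot touches nothing.
It fails at once if the navy bangle or the tape roll is shifted by more than 15 mm (distance of any of navy_bangle, tape from where it was at the start of the episode above 0.015 m).
It also fails if it takes over 122 s, if anything falls off the work surface, if the arm or the gripper's body presses on something with over 40 N, if the wrist force passes 120 N, or if a joint passes its speed limit or range.

### The arm

A 7-joint arm with a two-finger parallel gripper is mounted at the origin on a cart in front of the work surface, level with it; the furniture and walls round the work are solid. World frame = base frame: x ahead of the robot, y to its left, z up, the work surface at z = 0. Lengths are in mm, angles in rad, forces in N, time in s.
With the tool pointing down it reaches from about 400 to 750 mm from the base axis. Payload 19.5 kg.
Tool frame: the origin (TCP) lies at the very end of the fingers, on their centre line; the grasp point (between the pads) lies 19 mm behind it; z points along the fingers, y is the line along which they close (so a half turn about z gives the same grasp; the last joint's range is limited). The gripper opens to 85 mm and grips with 20 to 120 N. Pads are 22 mm wide; open, the fingers measure 114 mm over their backs; the gripper's body (76 mm by 85 mm) begins 54 mm behind the grasp point. The pads swing forward as they close: fully open they stand 13 mm farther back than shut.
Start: joints at [1.28, 0.707, -0.028, 1.485, 0.022, 0.951, -0.075], TCP at [141.583, -557.269, 231.268] pointing down, gripper open.
Joint ranges: [-2.71, 2.71], [-0.32, 2.16], [-1.57, 1.52], [0, 2.45], [-1.46, 4.6], [0, 2.02], [-2.83, 2.83]. Speed limits (rad/s): [1.89, 1.89, 2.57, 2.57, 3.01, 3.01, 3.01].

### API

Orientations are given as [roll, pitch, yaw] about the fixed x, y, z axes, in that order (R = Rz(yaw) Ry(pitch) Rx(roll)).
In Python, from workcell import bot gives the robot as it stands.
- The arm moves only by the tool arm_command, never from a script. Its arguments are lists of equal length, an entry for each row: "translation": the shift along the tool's x, y, z in m, a list of three; "rot": the turn, a rotation vector about the tool's x, y, z in degrees, a list of three. In form: {"translation": [[tx, ty, tz], ...], "rot": [[wx, wy, wz], ...]}. A call has 1 to 5 rows; each row is the pose to reach, as a shift and turn from the pose commanded when the call began, along the tool's axes at that moment; what a row does not reach only later rows make up. A row lasts 1/12 s, in which the tool goes at most 41.7 mm and 7.16 degrees, less where a joint would pass 70% of its speed; a pose out of reach is approached as far as the arm can. A call with a gripper value outside its range is refused whole. "claw" is the finger opening in m, from 0 to 0.0854, set as the call begins (left out, the last holds). The fingers move at their own pace and stop on an object; the grip force is fixed at half the most. Time passes only in rows, so rows that repeat a pose let the fingers close. It gives the time, the measured TCP pose, the force, the opening and the grip force at its end, in the units of the state.
- bot.get_obs(): the state, without advancing time (a new reading comes with each control period).
- bot.read_camera(name): name is "scene" or "top" or "wrist"; returns (picture, depth): 420x560x3 uint8, red, green, blue; 420x560 float32, mm along the optical axis (not along the pixel's ray), 0 where there is no reading.
- bot.calibration(name): a dict with "mtx" (3x3 intrinsics, pixels), "R" (3x3) and "t" (3): a world point X has camera coordinates R X + t. Camera axes: x right, y down, z forward; pixel columns grow to the right and rows downward; lengths in mm; the calibration is good to about 2 mm. A picture is of the moment at which its call begins: read the wrist's pose just before it. calibration takes no time and is no camera call; for the wrist camera it gives the pose at the moment of the call.
- bot.sign_off(): hands the job in; it is judged then, once.
The state is a dict: "t": time; "joint_pos": joint angles; "qd": joint speeds; "tau": joint torques, N m; "eef_pos": TCP position; "eef_rot": TCP orientation; "ft_force": force on the tool from outside, world axes, zero at the start; "ft_torque": the same for the moment, N m; "grip_width": finger opening in mm; "grip_force": force on a finger pad.
Only numpy, scipy, OpenCV 4.12 (cv2) and the standard library are available. Lean on these libraries where they do the work, as an engineer would, in place of code of your own. Each camera call takes 0.05 s, during which the arm holds its last target. There are 200 camera calls.

## Working session

There is one attempt and no reset: what is moved stays moved. The work goes in short steps, Python scripts to look and compute and a tool call to move; the robot and the scene stay as the last step left them, time stands still between calls to the robot, and variables do not carry over. Pictures are saved under pics/ and viewed, at most 14 in all, crops included, and the job is handed in when it is done.

Besides the shell and the picture viewer there is one more tool, called in YAML: its name, and indented under it one key for each argument. arm_command: Moves the arm, as the interface text tells. Its arguments: {"type":"object","properties":{"translation":{"type":"array"},"rot":{"type":"array"},"claw":{"type":"number"}},"required":["translation","rot"]}

```bash
ls; mkdir -p pics; python3 - <<'E'
from workcell import bot
import cv2,numpy as np
o=bot.get_obs();print({k:np.round(v,3) for k,v in o.items()})
for n in ["scene","top"]:
    p,d=bot.read_camera(n);cv2.imwrite(f"pics/{n}0.png",p[...,::-1]);np.save(f"pics/{n}0.npy",d)
    c=bot.calibration(n);print(n,c, -c["R"].T@c["t"])
E
```

```text
pics
{'t': np.float64(0.0), 'joint_pos': array([ 1.28 ,  0.707, -0.028,  1.485,  0.022,  0.951, -0.075]), 'qd': array([ 0.001,  0.001,  0.001, -0.001, -0.002, -0.001,  0.001]), 'tau': array([ 1.0000e-03, -8.8320e+01,  1.2350e+00, -2.3616e+01,  1.7000e-02,
        7.0000e-03,  0.0000e+00]), 'eef_pos': array([ 141.495, -557.055,  230.834]), 'eef_rot': array([-3.141,  0.   ,  0.249]), 'ft_force': array([ 0.471,  1.453, -0.113]), 'ft_torque': array([ 0.024, -0.051,  0.005]), 'grip_force': np.float64(0.0), 'grip_width': np.float64(85.404)}
scene {'mtx': array([[483.15434663,   0.        , 283.64798628],
       [  0.        , 483.15434663, 215.58278116],
       [  0.        ,   0.        ,   1.        ]]), 'R': array([[-0.80816009, -0.58886225, -0.01088684],
       [-0.26383086,  0.37848663, -0.88720975],
       [ 0.52656486, -0.71413523, -0.46123782]]), 't': array([601.05437246, 126.89457088, 782.283734  ])} [107.3037342  864.56670422 479.94453205]
top {'mtx': array([[536.41530946,   0.        , 276.72777367],
       [  0.        , 536.41530946, 214.79238475],
       [  0.        ,   0.        ,   1.        ]]), 'R': array([[ 0.01229431, -0.99986361, -0.01102769],
       [-0.99000212, -0.01062178, -0.14065199],
       [ 0.14051567,  0.01264665, -0.98999768]]), 't': array([239.54502807, 543.98088865, 911.23924085])} [407.55379957 233.76627204 981.27835616]
```

View pics/top0.png

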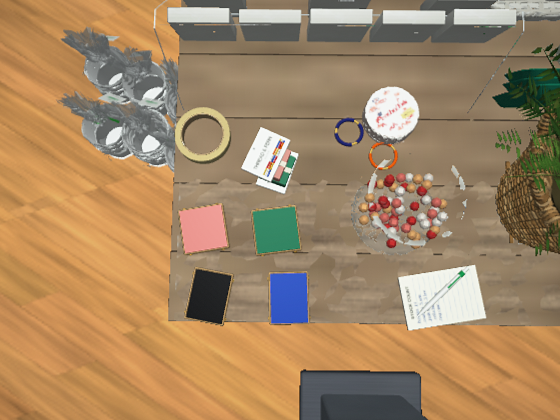

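View pics/scene0.png

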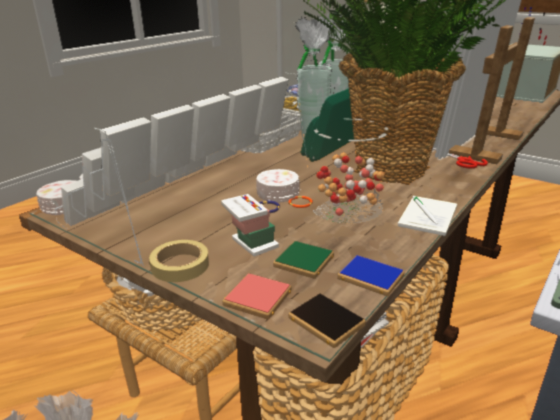

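The top view shows the pink plinth at (203,229), green (276,230), black (209,296) and blue (288,298). The pile is at (270,158), the tape at (202,134) and the bangle at (349,131). The scene view agrees on the layout: card on pink on green on white card.

```bash
cat > h.py <<'E'
import numpy as np,cv2
from workcell import bot
def cast(c,uv,z):
    uv=np.atleast_2d(np.asarray(uv,float)); d=np.c_[uv,np.ones(len(uv))]@np.linalg.inv(c["mtx"]).T@c["R"]
    o=-c["R"].T@c["t"]; return o+d*((z-o[2])/d[:,2])[:,None]
def hsv(p): return cv2.cvtColor(p,cv2.COLOR_RGB2HSV)
def rect(c,mask,z,near=None):
    """largest blob (or one nearest to px) -> minAreaRect on plane z: centre, sizes, angle of long side deg"""
    cs,_=cv2.findContours(mask.astype(np.uint8),cv2.RETR_EXTERNAL,cv2.CHAIN_APPROX_NONE)
    cs=[k for k in cs if cv2.contourArea(k)>60]
    k=max(cs,key=cv2.contourArea) if near is None else min(cs,key=lambda k:np.hypot(*(k.reshape(-1,2).mean(0)-near)))
    w=cast(c,k.reshape(-1,2),z)[:,:2].astype(np.float32)
    (cx,cy),(a,b),t=cv2.minAreaRect(w)
    if a<b: a,b,t=b,a,t+90
    return np.round([cx,cy,a,b,(t+90)%180-90],1)
def snap(n,name):
    c=bot.calibration(n); p,d=bot.read_camera(n); cv2.imwrite(f"pics/{name}.png",p[...,::-1]); return c,p,d
E
python3 - <<'E'
from h import *
for n,px in (("top",dict(pink=(203,229),green=(276,230),black=(209,296),blue=(288,298))),("scene",dict(pink=(257,294),green=(305,257),black=(327,317),blue=(371,273)))):
    c=bot.calibration(n);p=cv2.imread(f"pics/{n}0.png")[...,::-1].copy();d=np.load(f"pics/{n}0.npy")
    for k,(u,v) in px.items():
        m=(np.abs(p.astype(int)-np.median(p[v-3:v+4,u-3:u+4].reshape(-1,3),0)).max(2)<25)
        m=cv2.morphologyEx(m.astype(np.uint8),cv2.MORPH_OPEN,np.ones((3,3)))
        dd=d[v,u]; q=np.linalg.inv(c["mtx"])@[u,v,1]*dd; X=c["R"].T@(q-c["t"])
        print(n,k,rect(c,m,14,(u,v)),"depthz",X.round(1))
p=cv2.imread("pics/top0.png")[110:210,160:320];a=cv2.resize(p,None,fx=5,fy=5,interpolation=cv2.INTER_CUBIC)
cv2.imwrite("pics/a.png",a)
E
```

```text
top pink [519.2 380.7  77.   76.7 -79.8] depthz [517.  379.4  16.8]
top green [517.9 247.4  76.2  75.9 -82.2] depthz [517.  247.1  13.8]
top black [397.  366.2  86.   64.1 -10.3] depthz [397.1 365.3  13.6]
top blue [395.6 222.6  84.6  63.8   0.8] depthz [395.3 224.2  14.4]
scene pink [519.3 380.5  77.4  76.9 -79.8] depthz [513.6 387.6  14.9]
scene green [517.8 248.   75.1  74.6 -82. ] depthz [512.2 252.5  14.9]
scene black [396.8 367.   85.3  63.5 -10.5] depthz [392.7 372.4  15.7]
scene blue [395.4 223.9  84.2  62.6   2. ] depthz [393.5 228.7  13.7]
```

View pics/a.png

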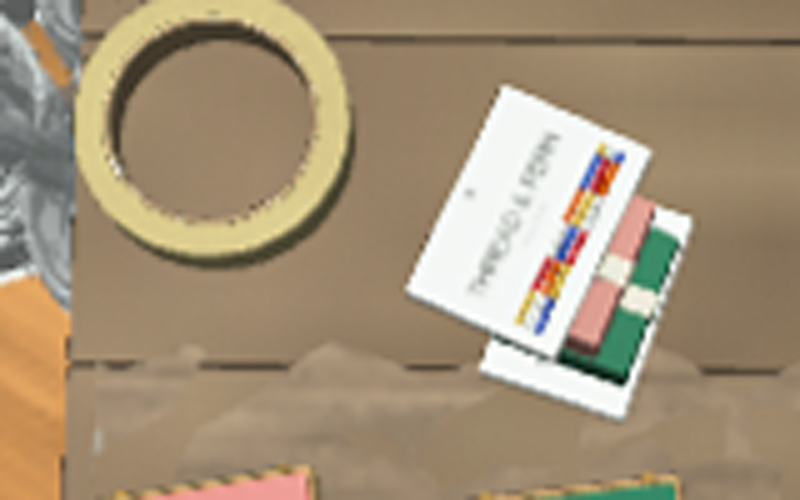

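The crop shows the bead card's corners at crop pixels (505,85), (650,152), (555,358) and (407,290). A pink strip, then a green strip, then the white card show to its lower right. Both cameras agree on the plinths at z=14. Next I plan the approach.

```bash
cat >> h.py <<'E'
def plan(wps,start=None):
    """wps: (x,y,z,yawdeg); prints tool-frame shift (m), turn (deg) and rows needed for each leg (tool down)"""
    if start is None:
        o=bot.get_obs(); start=(*o["eef_pos"],np.degrees(o["eef_rot"][2]))
    x=np.array(start,float)
    for w in wps:
        w=np.array(w,float);a=np.radians(x[3]);d=w-x
        print(w.round(1),"t",np.round([np.cos(a)*d[0]+np.sin(a)*d[1],np.sin(a)*d[0]-np.cos(a)*d[1],-d[2]],1),"rz",-d[3].round(1),"rows",round(max(np.linalg.norm(d[:3])/41.7,abs(d[3])/7.16),1)); x=w
E
python3 - <<'E'
from h import *
c=bot.calibration("top")
q=np.array([(505,85),(650,152),(555,358),(407,290)])/5+[160,110]-.4
w=cast(c,q,88);print(w.round(1),w.mean(0).round(1))
o=bot.get_obs();c=bot.calibration("wrist");C=-c["R"].T@c["t"]
a=o["eef_rot"][2];v=C-o["eef_pos"];print("cam in tool",[np.cos(a)*v[0]+np.sin(a)*v[1],np.sin(a)*v[0]-np.cos(a)*v[1],-v[2]],c["R"],c["mtx"][0])
plan([(330,-300,330,60),(420,0,330,110),(600,200,330,154)])
E
```

```text
[[687.5 274.9  88. ]
 [664.2 224.7  88. ]
 [591.8 256.3  88. ]
 [614.9 307.1  88. ]] [639.6 265.7  88. ]
cam in tool [np.float64(72.57342605265471), np.float64(1.0031012150739969), np.float64(-143.04049409551283)] [[ 0.24695894 -0.96902454 -0.00165324]
 [-0.92964265 -0.23740309  0.28178771]
 [-0.27345169 -0.06805307 -0.95947535]] [309.70218779   0.         280.43409383]
[ 330. -300.  330.   60.] t [ 245.9 -202.8  -99.1] rz -45.7 rows 8.0
[420.   0. 330. 110.] t [304.8 -72.1  -0. ] rz -50.0 rows 7.5
[600. 200. 330. 154.] t [126.4 237.5  -0. ] rz -44.0 rows 6.5
```

```bash
python3 -c "
from h import *
plan([(230,-450,300,40),(330,-300,330,70),(380,-140,330,100),(450,20,330,128),(540,150,300,156),(640,266,230,156)])"
```

```text
[ 230. -450.  300.   40.] t [112.1 -82.  -69.1] rz -25.7 rows 3.7
[ 330. -300.  330.   70.] t [173.  -50.6 -30. ] rz -30.0 rows 4.4
[ 380. -140.  330.  100.] t [167.5  -7.7  -0. ] rz -30.0 rows 4.2
[450.  20. 330. 128.] t [145.4  96.7  -0. ] rz -28.0 rows 4.2
[540. 150. 300. 156.] t [ 47. 151.  30.] rz -28.0 rows 3.9
[640. 266. 230. 156.] t [-44.2 146.6  70. ] rz -0.0 rows 4.0
```

arm_command:
  translation:
    - [0.112, -0.082, -0.069]
    - [0.112, -0.082, -0.069]
    - [0.112, -0.082, -0.069]
    - [0.112, -0.082, -0.069]
    - [0.112, -0.082, -0.069]
  rot:
    - [0, 0, -25.7]
    - [0, 0, -25.7]
    - [0, 0, -25.7]
    - [0, 0, -25.7]
    - [0, 0, -25.7]

```text
t: 0.52
eef_pos: [233.9, -447.1, 302.8]
eef_rot: [3.138, -0.002, 0.708]
ft_force: [0.9, -0.3, 0.5]
grip_width: 85.1
grip_force: 0.0
```

arm_command:
  translation:
    - [0.173, -0.051, -0.03]
    - [0.173, -0.051, -0.03]
    - [0.173, -0.051, -0.03]
    - [0.173, -0.051, -0.03]
    - [0.173, -0.051, -0.03]
  rot:
    - [0, 0, -30]
    - [0, 0, -30]
    - [0, 0, -30]
    - [0, 0, -30]
    - [0, 0, -30]

```text
t: 0.93
eef_pos: [332.3, -296.0, 331.2]
eef_rot: [3.14, -0.001, 1.234]
ft_force: [-0.7, -0.4, 0.6]
grip_width: 85.4
grip_force: 0.0
```

arm_command:
  translation:
    - [0.167, -0.008, 0]
    - [0.167, -0.008, 0]
    - [0.167, -0.008, 0]
    - [0.167, -0.008, 0]
    - [0.167, -0.008, 0]
  rot:
    - [0, 0, -30]
    - [0, 0, -30]
    - [0, 0, -30]
    - [0, 0, -30]
    - [0, 0, -30]

```text
t: 1.35
eef_pos: [381.2, -134.2, 330.7]
eef_rot: [3.14, -0.002, 1.76]
ft_force: [-0.5, -0.5, -0.1]
grip_width: 85.6
grip_force: 0.0
```

arm_command:
  translation:
    - [0.145, 0.097, 0]
    - [0.145, 0.097, 0]
    - [0.145, 0.097, 0]
    - [0.145, 0.097, 0]
    - [0.145, 0.097, 0]
  rot:
    - [0, 0, -28]
    - [0, 0, -28]
    - [0, 0, -28]
    - [0, 0, -28]
    - [0, 0, -28]

```text
t: 1.77
eef_pos: [451.3, 24.8, 330.2]
eef_rot: [3.139, -0.002, 2.246]
ft_force: [-0.3, 0.0, 0.9]
grip_width: 85.1
grip_force: 0.0
```

arm_command:
  translation:
    - [0.047, 0.151, 0.03]
    - [0.047, 0.151, 0.03]
    - [0.047, 0.151, 0.03]
    - [0.047, 0.151, 0.03]
    - [0.047, 0.151, 0.03]
  rot:
    - [0, 0, -28]
    - [0, 0, -28]
    - [0, 0, -28]
    - [0, 0, -28]
    - [0, 0, -28]

```text
t: 2.18
eef_pos: [541.2, 154.1, 297.8]
eef_rot: [3.141, -0.004, 2.734]
ft_force: [-2.4, 0.1, -1.4]
grip_width: 85.3
grip_force: 0.0
```

arm_command:
  translation:
    - [-0.044, 0.147, 0.07]
    - [-0.044, 0.147, 0.07]
    - [-0.044, 0.147, 0.07]
    - [-0.044, 0.147, 0.07]
    - [-0.044, 0.147, 0.07]
  rot:
    - [0, 0, 0]
    - [0, 0, 0]
    - [0, 0, 0]
    - [0, 0, 0]
    - [0, 0, 0]

```text
t: 2.6
eef_pos: [640.7, 269.7, 224.3]
eef_rot: [-3.139, -0.005, 2.724]
ft_force: [-1.9, 0.0, -0.3]
grip_width: 85.5
grip_force: 0.0
```

arm_command:
  translation:
    - [0, 0, 0]
    - [0, 0, 0]
    - [0, 0, 0]
  rot:
    - [0, 0, 0]
    - [0, 0, 0]
    - [0, 0, 0]

```text
t: 2.85
eef_pos: [640.3, 264.3, 231.4]
eef_rot: [3.141, 0.001, 2.721]
ft_force: [0.6, -0.6, 0.3]
grip_width: 85.4
grip_force: 0.0
```

Quick and accurate. Next is a wrist view.

```bash
python3 - <<'E'
from h import *
c,p,d=snap("wrist","w1")
np.savez("pics/w1.npz",d=d,**c)
E
```

```text
(no output)
```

View pics/w1.png

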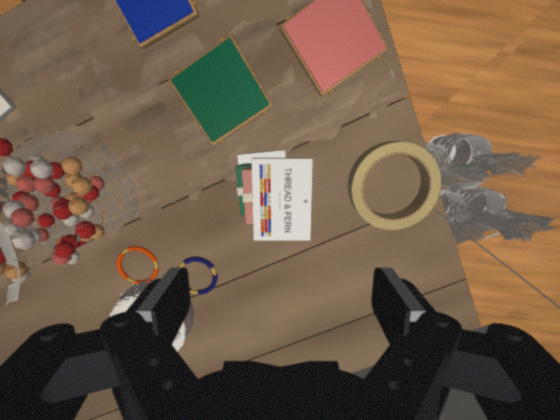

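The wrist view shows the bead card at pixels (251–313, 158–241), with its beads on the left over the pink strip. The green strip and the white card end show beyond it at (262,155).

```bash
cat >> h.py <<'E'
def world(c,d):
    v,u=np.mgrid[:d.shape[0],:d.shape[1]]
    q=np.stack([u,v,np.ones_like(u)],-1)@np.linalg.inv(c["mtx"]).T*d[...,None]
    return (q-c["t"])@c["R"]
def layer(c,d,lo,hi,xy,r=90):
    X=world(c,d); m=(d>0)&(X[...,2]>lo)&(X[...,2]<hi)&(np.hypot(X[...,0]-xy[0],X[...,1]-xy[1])<r)
    return X,m
E
python3 - <<'E'
from h import *
f=np.load("pics/w1.npz");p=cv2.imread("pics/w1.png")[...,::-1];T=bot.calibration("top");dt=np.load("pics/top0.npy")
for n,c,d in (("wrist",f,f["d"]),("top",T,dt)):
    for lo,hi,z in ((83,96,88),(70,83,79),(36,52,44),(4,16,9)):
        X,m=layer(c,d,lo,hi,(640,266))
        print(n,z,"n",m.sum(),"zmed",np.median(X[m][:,2]).round(1),rect(c,m,z))
# triangulate card corners: wrist white-card corner pixels vs top corners
w=np.array([(252,158),(313,159),(310,241),(253,240)]);print(cast(f,w,88).round(1))
E
```

```text
wrist 88 n 4817 zmed 88.7 [639.5 266.1  79.   56.  -24. ]
wrist 79 n 503 zmed 79.5 [624.4 236.3  55.    9.2 -23.4]
wrist 44 n 285 zmed 44.4 [619.3 225.9  56.5  16.6 -33.9]
wrist 9 n 899 zmed 10.5 [556.  254.   75.2  11.2 -82.2]
top 88 n 1524 zmed 89.0 [639.  265.3  81.1  58.7 -24.1]
top 79 n 212 zmed 79.7 [623.5 237.2  57.9  11.7 -23.7]
top 44 n 232 zmed 44.5 [623.  232.6  56.8  24.8 -25.6]
top 9 n 464 zmed 10.1 [630.8 247.4  82.4  57.9 -17.2]
[[592.4 257.5  88. ]
 [616.  308.   88. ]
 [689.  274.8  88. ]
 [665.  223.8  88. ]]
```

arm_command:
  translation:
    - [0, 0, 0.04]
    - [0, 0, 0.08]
    - [0, 0, 0.12]
    - [0, 0, 0.13]
    - [0, 0, 0.13]
  rot:
    - [0, 0, 0]
    - [0, 0, 0]
    - [0, 0, 0]
    - [0, 0, 0]
    - [0, 0, 0]
  claw: 0.072

```text
t: 3.32
eef_pos: [639.6, 264.2, 99.2]
eef_rot: [-3.139, -0.002, 2.721]
ft_force: [0.4, 0.0, 0.4]
grip_width: 71.9
grip_force: 0.0
```

arm_command:
  translation:
    - [0, 0, 0]
    - [0, 0, 0]
    - [0, 0, 0]
  rot:
    - [0, 0, 0]
    - [0, 0, 0]
    - [0, 0, 0]

```text
t: 3.57
eef_pos: [641.1, 265.8, 102.9]
eef_rot: [3.139, 0.002, 2.722]
ft_force: [0.3, -0.5, -0.1]
grip_width: 72.1
grip_force: 0.0
```

```bash
python3 - <<'E'
from h import *
c,p,d=snap("wrist","w2"); plan([(639.5,265.9,78,156)])
cv2.imwrite("pics/w2c.png",cv2.resize(p[100:420],None,fx=1.4,fy=1.4)[...,::-1])
E
```

```text
[639.5 265.9  78.  156. ] t [ 1.4 -0.4 24.4] rz -0.1 rows 0.6
```

View pics/w2c.png

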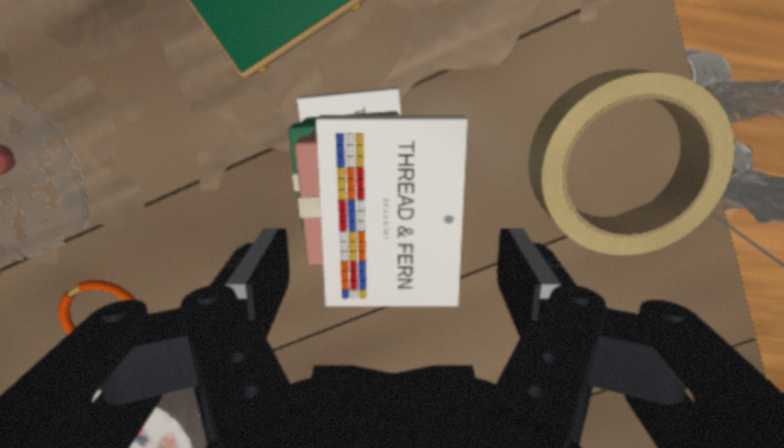

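The wrist crop shows the card centred between the open fingers (fingertips at crop x≈265 and 525, card at 325–465).

arm_command:
  translation:
    - [0.001, 0, 0.01]
    - [0.001, 0, 0.02]
    - [0.001, 0, 0.023]
    - [0.001, 0, 0.023]
    - [0.001, 0, 0.023]
  rot:
    - [0, 0, 0]
    - [0, 0, 0]
    - [0, 0, 0]
    - [0, 0, 0]
    - [0, 0, 0]

```text
t: 4.03
eef_pos: [639.2, 265.9, 77.0]
eef_rot: [-3.141, -0.001, 2.722]
ft_force: [0.4, 0.4, 0.5]
grip_width: 71.7
grip_force: 0.0
```

arm_command:
  translation:
    - [0, 0, 0]
    - [0, 0, 0]
    - [0, 0, 0]
  rot:
    - [0, 0, 0]
    - [0, 0, 0]
    - [0, 0, 0]

```text
t: 4.28
eef_pos: [639.5, 265.9, 77.6]
eef_rot: [3.141, 0.0, 2.722]
ft_force: [0.5, 0.3, 0.8]
grip_width: 71.7
grip_force: 0.0
```

arm_command:
  translation:
    - [0, 0, 0]
    - [0, 0, 0]
    - [0, 0, 0]
    - [0, 0, 0]
    - [0, 0, 0]
  rot:
    - [0, 0, 0]
    - [0, 0, 0]
    - [0, 0, 0]
    - [0, 0, 0]
    - [0, 0, 0]
  claw: 0.05

```text
t: 4.7
eef_pos: [639.7, 266.1, 78.0]
eef_rot: [3.141, 0.001, 2.722]
ft_force: [-0.4, 0.2, 6.9]
grip_width: 54.1
grip_force: 63.6
```

arm_command:
  translation:
    - [0, 0, 0]
    - [0, 0, 0]
    - [0, 0, 0]
  rot:
    - [0, 0, 0]
    - [0, 0, 0]
    - [0, 0, 0]

```text
t: 4.95
eef_pos: [639.7, 266.1, 78.0]
eef_rot: [3.141, 0.001, 2.722]
ft_force: [-1.0, -0.2, 6.3]
grip_width: 54.0
grip_force: 63.6
```

arm_command:
  translation:
    - [0, 0, -0.01]
    - [0, 0, -0.025]
    - [0, 0, -0.045]
    - [0, 0, -0.06]
    - [0, 0, -0.06]
  rot:
    - [0, 0, 0]
    - [0, 0, 0]
    - [0, 0, 0]
    - [0, 0, 0]
    - [0, 0, 0]

```text
t: 5.37
eef_pos: [640.3, 266.5, 141.1]
eef_rot: [3.138, 0.002, 2.722]
ft_force: [0.7, 0.6, -0.1]
grip_width: 54.1
grip_force: 63.2
```

arm_command:
  translation:
    - [0, 0, 0]
    - [0, 0, 0]
  rot:
    - [0, 0, 0]
    - [0, 0, 0]

```text
t: 5.53
eef_pos: [639.1, 265.6, 136.9]
eef_rot: [-3.141, -0.0, 2.722]
ft_force: [-0.2, 0.1, -1.5]
grip_width: 54.3
grip_force: 63.2
```

```bash
python3 - <<'E'
from h import *
c,p,d=snap("wrist","w3"); plan([(517,245,130,169),(395.5,223.3,80,181.4),(395.5,223.3,30,181.4)])
o=bot.get_obs();print(o["eef_pos"],o["grip_width"],o["ft_force"])
cv2.imwrite("pics/w3c.png",cv2.resize(p[100:420],None,fx=1.4,fy=1.4)[...,::-1])
E
```

```text
[517. 245. 130. 169.] t [103.1 -68.6   6.7] rz -13.0 rows 3.0
[395.5 223.3  80.  181.4] t [115.1 -44.5  50. ] rz -12.4 rows 3.2
[395.5 223.3  30.  181.4] t [-0.  0. 50.] rz -0.0 rows 1.2
[639.06654821 265.62447986 136.68358974] 53.91393688854673 [ 0.85886567  0.01904941 -1.09016961]
```

View pics/w3c.png

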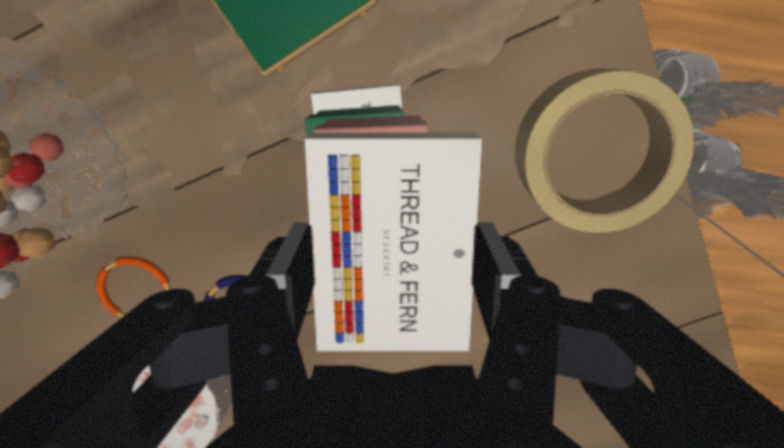

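The crop shows the card held level between the pads, with the pile beneath it unmoved. I carry it to blue.

arm_command:
  translation:
    - [0.026, -0.017, 0.0]
    - [0.052, -0.034, 0.002]
    - [0.078, -0.051, 0.004]
    - [0.103, -0.069, 0.006]
    - [0.103, -0.069, 0.007]
  rot:
    - [0, 0, -3]
    - [0, 0, -6]
    - [0, 0, -9]
    - [0, 0, -13]
    - [0, 0, -13]

```text
t: 6.0
eef_pos: [511.6, 243.4, 129.7]
eef_rot: [-3.138, -0.004, 2.957]
ft_force: [0.9, 1.2, -0.3]
grip_width: 54.2
grip_force: 63.3
```

arm_command:
  translation:
    - [0.029, -0.011, 0.012]
    - [0.058, -0.022, 0.025]
    - [0.086, -0.033, 0.037]
    - [0.115, -0.045, 0.05]
    - [0.115, -0.045, 0.05]
  rot:
    - [0, 0, -3]
    - [0, 0, -6]
    - [0, 0, -9]
    - [0, 0, -12.4]
    - [0, 0, -12.4]

```text
t: 6.42
eef_pos: [389.7, 221.0, 78.8]
eef_rot: [-3.139, -0.007, -3.11]
ft_force: [0.3, 0.7, 0.1]
grip_width: 54.0
grip_force: 63.3
```

arm_command:
  translation:
    - [0, 0, 0.02]
    - [0, 0, 0.04]
    - [0, 0, 0.05]
    - [0, 0, 0.05]
    - [0, 0, 0.05]
  rot:
    - [0, 0, 0]
    - [0, 0, 0]
    - [0, 0, 0]
    - [0, 0, 0]
    - [0, 0, 0]

```text
t: 6.83
eef_pos: [395.3, 222.7, 30.1]
eef_rot: [-3.141, -0.001, -3.117]
ft_force: [-0.2, -0.1, -0.3]
grip_width: 54.5
grip_force: 63.3
```

arm_command:
  translation:
    - [0, 0, 0]
    - [0, 0, 0]
    - [0, 0, 0]
  rot:
    - [0, 0, 0]
    - [0, 0, 0]
    - [0, 0, 0]

```text
t: 7.08
eef_pos: [396.0, 222.7, 30.9]
eef_rot: [3.141, 0.001, -3.118]
ft_force: [0.7, -0.1, -0.2]
grip_width: 54.1
grip_force: 63.3
```

```bash
python3 - <<'E'
from h import *
plan([(395.5,223.3,13.5,181.4)])
f,p,d=snap("wrist","w4")
h=hsv(p);m=(h[...,0]>110)&(h[...,0]<130)&(h[...,1]>150);print(m.sum(),rect(f,m,14))
print(bot.get_obs()["eef_rot"])
E
```

```text
[395.5 223.3  13.5 181.4] t [ 0.5  0.6 17.4] rz -360.1 rows 50.3
1132 [357.  208.3  38.1   7.1 -87.8]
[ 3.14110639e+00  6.14520588e-04 -3.11838819e+00]
```

View pics/w4.png

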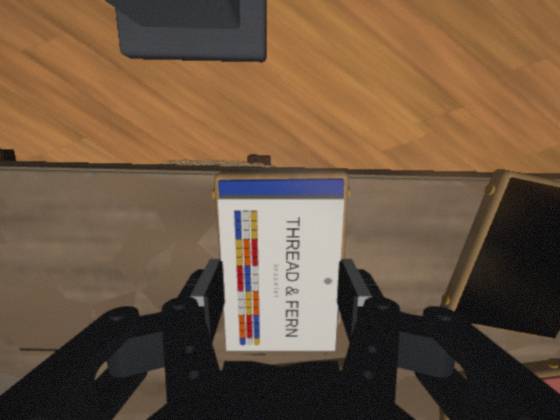

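The wrist view shows the card squarely over the blue plinth, with its felt strip at (282,188). Lower it and let go.

arm_command:
  translation:
    - [0, 0.001, 0.006]
    - [0, 0.001, 0.011]
    - [0, 0.001, 0.014]
    - [0, 0.001, 0.016]
    - [0, 0.001, 0.017]
  rot:
    - [0, 0, 0]
    - [0, 0, 0]
    - [0, 0, 0]
    - [0, 0, 0]
    - [0, 0, 0]

```text
t: 7.55
eef_pos: [395.4, 223.7, 12.9]
eef_rot: [-3.141, -0.0, -3.118]
ft_force: [-3.3, -2.0, 15.0]
grip_width: 53.8
grip_force: 65.0
```

arm_command:
  translation:
    - [0, 0, 0]
    - [0, 0, 0]
    - [0, 0, 0]
  rot:
    - [0, 0, 0]
    - [0, 0, 0]
    - [0, 0, 0]

```text
t: 7.8
eef_pos: [395.7, 223.7, 13.4]
eef_rot: [3.141, 0.0, -3.118]
ft_force: [-0.1, 0.5, -1.4]
grip_width: 53.8
grip_force: 63.3
```

arm_command:
  translation:
    - [0, 0, 0]
    - [0, 0, 0]
    - [0, 0, 0]
    - [0, 0, 0]
    - [0, 0, -0.005]
  rot:
    - [0, 0, 0]
    - [0, 0, 0]
    - [0, 0, 0]
    - [0, 0, 0]
    - [0, 0, 0]
  claw: 0.075

```text
t: 8.22
eef_pos: [395.4, 223.6, 18.0]
eef_rot: [-3.141, -0.001, -3.118]
ft_force: [0.7, 0.2, -0.3]
grip_width: 75.2
grip_force: 0.0
```

arm_command:
  translation:
    - [0, 0, -0.03]
    - [0, 0, -0.06]
    - [0, 0, -0.1]
    - [0, 0, -0.14]
    - [0, 0, -0.14]
  rot:
    - [0, 0, 0]
    - [0, 0, 0]
    - [0, 0, 0]
    - [0, 0, 0]
    - [0, 0, 0]

```text
t: 8.63
eef_pos: [396.4, 224.7, 164.2]
eef_rot: [3.138, 0.005, -3.118]
ft_force: [-0.1, 1.6, 0.6]
grip_width: 75.2
grip_force: 0.0
```

```bash
python3 - <<'E'
from h import *
f,p,d=snap("top","t5")
for lo,hi,z,xy,r in ((18.5,28,23,(395,223),70),(70,90,79,(630,245),70),(36,52,44,(630,245),70)):
    X,m=layer(f,d,lo,hi,xy,r); print(z,m.sum(),np.median(X[m][:,2]).round(1),rect(f,m,z))
h=hsv(p);m=(h[...,0]>110)&(h[...,0]<130)&(h[...,1]>150);print("blue",rect(f,m,14,(288,298)))
plan([(517,240,170,168),(625,250,220,156)])
E
```

```text
return _methods._mean(a, axis=axis, dtype=dtype,
  ret = ret.dtype.type(ret / rcount)
Traceback (most recent call last):
  File "h.py", line 11, in rect
    k=max(cs,key=cv2.contourArea) if near is None else min(cs,key=lambda k:np.hypot(*(k.reshape(-1,2).mean(0)-near)))
      ~~~^^^^^^^^^^^^^^^^^^^^^^^^
ValueError: max() iterable argument is empty
```

```bash
python3 - <<'E'
from h import *
plan([(517,240,170,168),(625,250,220,156)],(395.7,223.6,158.4,181.3))
E
```

```text
[517. 240. 170. 168.] t [-121.6   13.6  -11.6] rz 13.3 rows 2.9
[625. 250. 220. 156.] t [-103.6   32.2  -50. ] rz 12.0 rows 2.9
```

arm_command:
  translation:
    - [-0.03, 0.003, -0.003]
    - [-0.07, 0.008, -0.006]
    - [-0.1, 0.011, -0.012]
    - [-0.122, 0.014, -0.012]
    - [-0.122, 0.014, -0.012]
  rot:
    - [0, 0, 3]
    - [0, 0, 8]
    - [0, 0, 13.3]
    - [0, 0, 13.3]
    - [0, 0, 13.3]

```text
t: 9.1
eef_pos: [520.1, 240.2, 169.4]
eef_rot: [3.141, -0.0, 2.93]
ft_force: [-0.4, -0.7, -0.9]
grip_width: 75.1
grip_force: 0.0
```

arm_command:
  translation:
    - [-0.03, 0.009, -0.015]
    - [-0.06, 0.018, -0.03]
    - [-0.09, 0.028, -0.045]
    - [-0.104, 0.032, -0.05]
    - [-0.104, 0.032, -0.05]
  rot:
    - [0, 0, 4]
    - [0, 0, 8]
    - [0, 0, 12]
    - [0, 0, 12]
    - [0, 0, 12]

```text
t: 9.52
eef_pos: [627.5, 250.3, 220.2]
eef_rot: [3.141, 0.0, 2.722]
ft_force: [0.1, 0.3, -1.9]
grip_width: 75.1
grip_force: 0.0
```

arm_command:
  translation:
    - [0, 0, 0]
    - [0, 0, 0]
    - [0, 0, 0]
  rot:
    - [0, 0, 0]
    - [0, 0, 0]
    - [0, 0, 0]

```text
t: 9.77
eef_pos: [624.8, 250.3, 220.0]
eef_rot: [-3.141, -0.001, 2.725]
ft_force: [-0.4, -0.7, -0.1]
grip_width: 74.8
grip_force: 0.0
```

```bash
python3 - <<'E'
from h import *
f,p,d=snap("top","t6")
X,m=layer(f,d,18.5,28,(395,223),70); print("bead",m.sum(),np.median(X[m][:,2]).round(1),rect(f,m,23))
h=hsv(p);m=(h[...,0]>110)&(h[...,0]<130)&(h[...,1]>150);print("blue",rect(f,m,14,(288,298)))
f,p,d=snap("wrist","w6")
for lo,hi,z in ((70,90,79),(36,52,44),(4,16,9)):
    X,m=layer(f,d,lo,hi,(630,245),70); print(z,m.sum(),np.median(X[m][:,2]).round(1),rect(f,m,z))
print(bot.get_obs()["eef_pos"],bot.get_obs()["eef_rot"])
E
```

```text
bead 1436 23.9 [395.7 224.3  80.3  56.6   0.7]Traceback (most recent call last):
  File "<stdin>", line 4, in <module>
  File "h.py", line 11, in rect
    k=max(cs,key=cv2.contourArea) if near is None else min(cs,key=lambda k:np.hypot(*(k.reshape(-1,2).mean(0)-near)))
                                                       ~~~^^^^^^^^^^^^^^^^^^^^^^^^^^^^^^^^^^^^^^^^^^^^^^^^^^^^^^^^^^^
ValueError: min() iterable argument is empty
```

Bead card placed at (395.7, 224.3), right on blue's centre. Now I measure the pile.

```bash
python3 - <<'E'
from h import *
f,p,d=snap("wrist","w6")
for lo,hi,z in ((70,90,79),(36,52,44),(4,16,9)):
    X,m=layer(f,d,lo,hi,(630,245),70); print(z,m.sum(),np.median(X[m][:,2]).round(1),rect(f,m,z))
f,p,d=snap("top","t6b");X,m=layer(f,d,70,90,(630,245),70); print("top",m.sum(),np.median(X[m][:,2]).round(1),rect(f,m,79) if m.sum()>200 else 0)
print(bot.get_obs()["eef_pos"],bot.get_obs()["eef_rot"])
E
```

```text
79 3293 79.5 [632.8 257.6  56.2  55.3 -21.8]
44 553 44.4 [629.3 248.5  56.3  55.8  70.2]
9 604 9.6 [600.3 257.8  55.9  13.7  69.9]
top 963 79.7 [632.6 257.9  56.5  56.3  67.9]
[625.30894786 250.21045658 220.35991955] [-3.14136313e+00 -1.21078299e-04  2.72407624e+00]
```

View pics/w6.png

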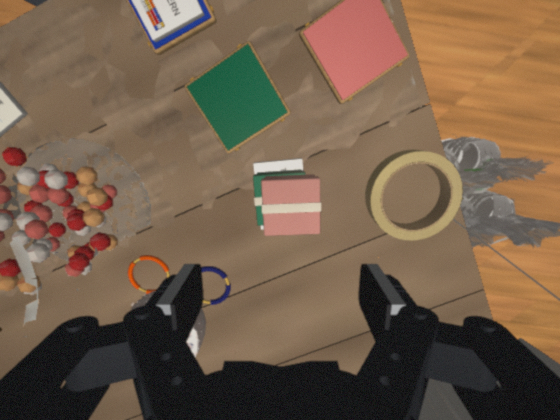

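The wrist view shows the pink box at (264–320, 178–236) and the green strip on its left and top. The white card end is at (278,165). The pink centre is (632.7, 257.7), top at z≈79.5, in both cameras.

arm_command:
  translation:
    - [-0.004, 0.01, 0.02]
    - [-0.004, 0.01, 0.055]
    - [-0.004, 0.01, 0.09]
    - [-0.004, 0.01, 0.12]
    - [-0.004, 0.01, 0.12]
  rot:
    - [0, 0, -1.8]
    - [0, 0, -1.8]
    - [0, 0, -1.8]
    - [0, 0, -1.8]
    - [0, 0, -1.8]

```text
t: 10.33
eef_pos: [631.1, 256.5, 94.9]
eef_rot: [-3.136, -0.005, 2.756]
ft_force: [-1.2, -0.3, -1.3]
grip_width: 75.3
grip_force: 0.0
```

arm_command:
  translation:
    - [0, 0, 0.01]
    - [0, 0, 0.025]
    - [0, 0, 0.04]
    - [0, 0, 0.04]
    - [0, 0, 0.04]
  rot:
    - [0, 0, 0]
    - [0, 0, 0]
    - [0, 0, 0]
    - [0, 0, 0]
    - [0, 0, 0]

```text
t: 10.75
eef_pos: [633.5, 258.0, 60.9]
eef_rot: [3.141, -0.0, 2.755]
ft_force: [0.3, 0.4, 0.2]
grip_width: 74.7
grip_force: 0.0
```

arm_command:
  translation:
    - [0, 0, 0]
    - [0, 0, 0]
    - [0, 0, 0]
    - [0, 0, 0]
    - [0, 0, 0]
  rot:
    - [0, 0, 0]
    - [0, 0, 0]
    - [0, 0, 0]
    - [0, 0, 0]
    - [0, 0, 0]
  claw: 0.048

```text
t: 11.17
eef_pos: [633.9, 258.1, 62.0]
eef_rot: [3.14, 0.001, 2.755]
ft_force: [-1.7, -1.6, 10.1]
grip_width: 54.0
grip_force: 63.0
```

arm_command:
  translation:
    - [0, 0, 0]
    - [0, 0, 0]
    - [0, 0, 0]
  rot:
    - [0, 0, 0]
    - [0, 0, 0]
    - [0, 0, 0]

```text
t: 11.42
eef_pos: [633.9, 258.1, 62.0]
eef_rot: [3.14, 0.001, 2.755]
ft_force: [-2.1, -1.3, 9.9]
grip_width: 53.7
grip_force: 63.0
```

arm_command:
  translation:
    - [0, 0, -0.01]
    - [0, 0, -0.025]
    - [0, 0, -0.045]
    - [0, 0, -0.06]
    - [0, 0, -0.06]
  rot:
    - [0, 0, 0]
    - [0, 0, 0]
    - [0, 0, 0]
    - [0, 0, 0]
    - [0, 0, 0]

```text
t: 11.83
eef_pos: [634.5, 258.6, 124.5]
eef_rot: [3.138, 0.003, 2.755]
ft_force: [0.6, 0.3, -0.7]
grip_width: 53.3
grip_force: 63.6
```

```bash
python3 - <<'E'
from h import *
o=bot.get_obs();print(o["eef_pos"],o["eef_rot"],o["grip_width"],o["ft_force"])
plan([(570,325,115,175),(518.8,380.4,80,190),(518.8,380.4,50,190)],(633.3,258,120,157.9))
E
```

```text
[634.47801587 258.62550132 124.51157983] [3.13768636e+00 2.90629028e-03 2.75471528e+00] 53.264709741173135 [ 0.60411755  0.27520903 -0.65773711]
[570. 325. 115. 175.] t [83.9 38.3  5. ] rz -17.1 rows 2.4
[518.8 380.4  80.  190. ] t [55.8 50.7 35. ] rz -15.0 rows 2.1
[518.8 380.4  50.  190. ] t [-0.  0. 30.] rz -0.0 rows 0.7
```

arm_command:
  translation:
    - [0.02, 0.009, 0]
    - [0.042, 0.019, 0.001]
    - [0.063, 0.029, 0.003]
    - [0.084, 0.038, 0.005]
    - [0.084, 0.038, 0.005]
  rot:
    - [0, 0, -4]
    - [0, 0, -8]
    - [0, 0, -13]
    - [0, 0, -17.1]
    - [0, 0, -17.1]

```text
t: 12.25
eef_pos: [566.4, 328.5, 115.5]
eef_rot: [3.14, -0.002, 3.063]
ft_force: [-0.7, 1.0, -0.3]
grip_width: 53.9
grip_force: 63.5
```

arm_command:
  translation:
    - [0.014, 0.013, 0.009]
    - [0.028, 0.026, 0.018]
    - [0.042, 0.039, 0.027]
    - [0.056, 0.051, 0.035]
    - [0.056, 0.051, 0.035]
  rot:
    - [0, 0, -4]
    - [0, 0, -8]
    - [0, 0, -12]
    - [0, 0, -15]
    - [0, 0, -15]

```text
t: 12.67
eef_pos: [514.3, 383.9, 78.5]
eef_rot: [3.14, -0.003, -2.957]
ft_force: [-0.6, 1.0, -0.7]
grip_width: 53.5
grip_force: 63.5
```

arm_command:
  translation:
    - [0, 0, 0.01]
    - [0, 0, 0.02]
    - [0, 0, 0.03]
    - [0, 0, 0.03]
    - [0, 0, 0.03]
  rot:
    - [0, 0, 0]
    - [0, 0, 0]
    - [0, 0, 0]
    - [0, 0, 0]
    - [0, 0, 0]

```text
t: 13.08
eef_pos: [518.6, 380.0, 49.6]
eef_rot: [-3.141, -0.001, -2.968]
ft_force: [-0.9, 0.1, -0.3]
grip_width: 53.5
grip_force: 63.5
```

```bash
python3 - <<'E'
from h import *
o=bot.get_obs();print(o["eef_pos"],np.degrees(o["eef_rot"]),o["grip_width"],o["ft_force"])
f,p,d=snap("wrist","w7")
E
```

```text
[518.5811839  379.99002466  49.601331  ] [-1.79975820e+02 -5.13587294e-02 -1.70077281e+02] 53.456232442743854 [-0.88179864  0.10552468 -0.27419997]
```

View pics/w7.png

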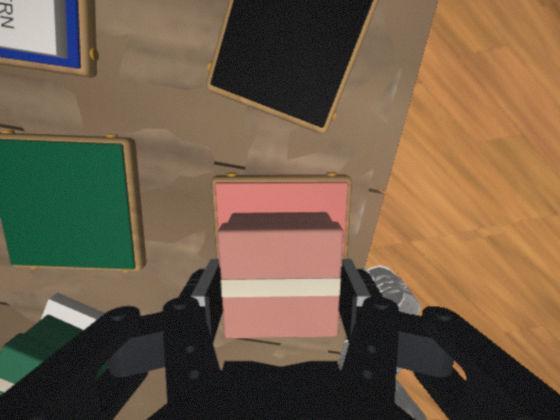

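The wrist view shows the pink box square over the pink plinth, whose front edge is at (282,178). Lower and release.

arm_command:
  translation:
    - [0, 0, 0.006]
    - [0, 0, 0.011]
    - [0, 0, 0.014]
    - [0, 0, 0.016]
    - [0, 0, 0.018]
  rot:
    - [0, 0, 0]
    - [0, 0, 0]
    - [0, 0, 0]
    - [0, 0, 0]
    - [0, 0, 0]

```text
t: 13.55
eef_pos: [518.6, 380.4, 32.1]
eef_rot: [3.142, -0.0, -2.968]
ft_force: [-0.7, -2.8, 14.6]
grip_width: 53.8
grip_force: 65.6
```

arm_command:
  translation:
    - [0, 0, 0]
    - [0, 0, 0]
    - [0, 0, 0]
  rot:
    - [0, 0, 0]
    - [0, 0, 0]
    - [0, 0, 0]

```text
t: 13.8
eef_pos: [518.6, 380.5, 32.4]
eef_rot: [3.141, 0.0, -2.968]
ft_force: [-0.0, -0.0, -0.2]
grip_width: 53.3
grip_force: 63.6
```

arm_command:
  translation:
    - [0, 0, 0]
    - [0, 0, 0]
    - [0, 0, 0]
    - [0, 0, 0]
    - [0, 0, -0.005]
  rot:
    - [0, 0, 0]
    - [0, 0, 0]
    - [0, 0, 0]
    - [0, 0, 0]
    - [0, 0, 0]
  claw: 0.075

```text
t: 14.22
eef_pos: [518.3, 380.1, 36.8]
eef_rot: [-3.141, -0.001, -2.968]
ft_force: [0.1, -0.7, -0.3]
grip_width: 75.0
grip_force: 0.0
```

arm_command:
  translation:
    - [0, 0, -0.03]
    - [0, 0, -0.06]
    - [0, 0, -0.1]
    - [0, 0, -0.13]
    - [0, 0, -0.13]
  rot:
    - [0, 0, 0]
    - [0, 0, 0]
    - [0, 0, 0]
    - [0, 0, 0]
    - [0, 0, 0]

```text
t: 14.63
eef_pos: [519.6, 382.0, 173.8]
eef_rot: [3.137, 0.006, -2.968]
ft_force: [0.6, 0.3, 1.7]
grip_width: 75.1
grip_force: 0.0
```

```bash
python3 - <<'E'
from h import *
plan([(570,320,180,175),(625,250,200,160)],(518.6,380.4,161.8,189.9))
E
```

```text
[570. 320. 180. 175.] t [-40.3 -68.3 -18.2] rz 14.9 rows 2.1
[625. 250. 200. 160.] t [-60.9 -64.9 -20. ] rz 15.0 rows 2.2
```

arm_command:
  translation:
    - [-0.013, -0.022, -0.006]
    - [-0.026, -0.045, -0.012]
    - [-0.04, -0.068, -0.018]
    - [-0.04, -0.068, -0.018]
  rot:
    - [0, 0, 5]
    - [0, 0, 10]
    - [0, 0, 14.9]
    - [0, 0, 14.9]

```text
t: 14.97
eef_pos: [573.6, 315.9, 186.5]
eef_rot: [-3.14, 0.003, 3.044]
ft_force: [0.5, -0.4, -0.4]
grip_width: 74.5
grip_force: 0.0
```

arm_command:
  translation:
    - [-0.02, -0.022, -0.006]
    - [-0.04, -0.044, -0.012]
    - [-0.061, -0.065, -0.02]
    - [-0.061, -0.065, -0.02]
  rot:
    - [0, 0, 5]
    - [0, 0, 10]
    - [0, 0, 15]
    - [0, 0, 15]

```text
t: 15.3
eef_pos: [628.7, 245.2, 206.6]
eef_rot: [-3.141, 0.004, 2.782]
ft_force: [0.7, -0.7, 1.4]
grip_width: 74.7
grip_force: 0.0
```

arm_command:
  translation:
    - [0, 0, 0]
    - [0, 0, 0]
    - [0, 0, 0]
  rot:
    - [0, 0, 0]
    - [0, 0, 0]
    - [0, 0, 0]

```text
t: 15.55
eef_pos: [624.2, 251.4, 205.3]
eef_rot: [3.141, -0.001, 2.796]
ft_force: [-0.2, 0.8, -0.1]
grip_width: 75.1
grip_force: 0.0
```

```bash
python3 - <<'E'
from h import *
g,q,e=snap("top","t8");X,m=layer(g,e,42,60,(519,380),70); print("pink box",m.sum(),np.median(X[m][:,2]).round(1),rect(g,m,49))
X,m=layer(g,e,36,52,(630,245),70); print("top green",m.sum(),rect(g,m,44) if m.sum()>200 else 0)
f,p,d=snap("wrist","w8")
for lo,hi,z in ((36,52,44),(4,16,9)):
    X,m=layer(f,d,lo,hi,(630,245),70); print(z,m.sum(),np.median(X[m][:,2]).round(1),rect(f,m,z))
o=bot.get_obs();print(o["eef_pos"],np.degrees(o["eef_rot"]))
E
```

```text
pink box 995 49.7 [518.3 379.9  56.9  55.6 -79.8]
top green 883 [628.4 248.9  56.4  56.2  68.3]
44 2917 44.5 [629.5 248.5  55.9  55.3  70.2]
9 767 9.6 [600.7 257.8  55.9  14.2  70.2]
[624.34827433 251.18113867 205.27488464] [ 1.79993268e+02 -2.72375810e-02  1.60160250e+02]
```

View pics/w8.png

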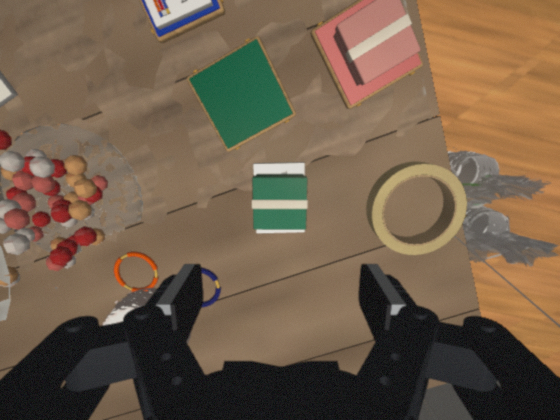

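The wrist view shows the green box at (253–307, 175–233), standing on the white card, with the pink box placed at (518.3, 379.9). Grip green next.

arm_command:
  translation:
    - [-0.005, -0.001, 0.04]
    - [-0.005, -0.001, 0.08]
    - [-0.005, -0.001, 0.11]
    - [-0.005, -0.001, 0.13]
    - [-0.005, -0.001, 0.13]
  rot:
    - [0, 0, 0]
    - [0, 0, 0]
    - [0, 0, 0]
    - [0, 0, 0]
    - [0, 0, 0]

```text
t: 16.07
eef_pos: [627.3, 247.3, 71.2]
eef_rot: [-3.138, -0.004, 2.795]
ft_force: [-1.1, -0.3, -0.3]
grip_width: 75.2
grip_force: 0.0
```

arm_command:
  translation:
    - [0, 0, 0.015]
    - [0, 0, 0.03]
    - [0, 0, 0.047]
    - [0, 0, 0.047]
    - [0, 0, 0.047]
  rot:
    - [0, 0, 0]
    - [0, 0, 0]
    - [0, 0, 0]
    - [0, 0, 0]
    - [0, 0, 0]

```text
t: 16.48
eef_pos: [629.1, 247.8, 28.3]
eef_rot: [-3.141, -0.0, 2.794]
ft_force: [0.4, -0.0, -0.4]
grip_width: 75.1
grip_force: 0.0
```

arm_command:
  translation:
    - [0, 0, 0]
    - [0, 0, 0]
    - [0, 0, 0]
    - [0, 0, 0]
    - [0, 0, 0]
  rot:
    - [0, 0, 0]
    - [0, 0, 0]
    - [0, 0, 0]
    - [0, 0, 0]
    - [0, 0, 0]
  claw: 0.048

```text
t: 16.9
eef_pos: [629.9, 248.2, 30.1]
eef_rot: [3.14, 0.001, 2.793]
ft_force: [-2.0, -0.3, 8.7]
grip_width: 53.1
grip_force: 63.9
```

arm_command:
  translation:
    - [0, 0, 0]
    - [0, 0, 0]
    - [0, 0, 0]
  rot:
    - [0, 0, 0]
    - [0, 0, 0]
    - [0, 0, 0]

```text
t: 17.15
eef_pos: [629.9, 248.1, 30.0]
eef_rot: [3.14, 0.001, 2.793]
ft_force: [-1.4, -0.1, 9.6]
grip_width: 53.3
grip_force: 63.9
```

arm_command:
  translation:
    - [0, 0, -0.01]
    - [0, 0, -0.025]
    - [0, 0, -0.045]
    - [0, 0, -0.06]
    - [0, 0, -0.06]
  rot:
    - [0, 0, 0]
    - [0, 0, 0]
    - [0, 0, 0]
    - [0, 0, 0]
    - [0, 0, 0]

```text
t: 17.57
eef_pos: [630.6, 248.5, 93.2]
eef_rot: [3.138, 0.004, 2.793]
ft_force: [0.3, 0.4, -1.0]
grip_width: 53.1
grip_force: 63.3
```

```bash
python3 - <<'E'
from h import *
o=bot.get_obs();print(o["eef_pos"],o["grip_width"],o["ft_force"])
plan([(517.9,247.6,75,188)],(629.2,248,88.5,160.1))
E
```

```text
[630.64436072 248.52464132  93.1601166 ] 53.13786489270777 [ 0.27435175  0.4103655  -0.97747303]
[517.9 247.6  75.  188. ] t [104.5 -38.3  13.5] rz -27.9 rows 3.9
```

arm_command:
  translation:
    - [0.021, -0.008, 0]
    - [0.042, -0.016, 0.003]
    - [0.063, -0.023, 0.006]
    - [0.084, -0.031, 0.01]
    - [0.105, -0.038, 0.014]
  rot:
    - [0, 0, -5.6]
    - [0, 0, -11.2]
    - [0, 0, -16.8]
    - [0, 0, -22.4]
    - [0, 0, -27.9]

```text
t: 17.98
eef_pos: [516.7, 247.5, 75.0]
eef_rot: [3.141, 0.001, -2.998]
ft_force: [0.0, -0.3, -1.6]
grip_width: 52.7
grip_force: 63.3
```

arm_command:
  translation:
    - [0, 0, 0]
    - [0, 0, 0.01]
    - [0, 0, 0.02]
    - [0, 0, 0.02]
    - [0, 0, 0.02]
  rot:
    - [0, 0, 0]
    - [0, 0, 0]
    - [0, 0, 0]
    - [0, 0, 0]
    - [0, 0, 0]

```text
t: 18.4
eef_pos: [517.7, 247.6, 53.6]
eef_rot: [-3.141, -0.001, -3.004]
ft_force: [-0.0, -0.4, -0.9]
grip_width: 53.4
grip_force: 63.3
```

```bash
python3 - <<'E'
from h import *
o=bot.get_obs();print(o["eef_pos"],np.degrees(o["eef_rot"]),o["grip_width"],o["ft_force"])
f,p,d=snap("wrist","w9")
E
```

```text
[517.74665889 247.62104472  53.59360656] [-1.79983970e+02 -4.69856133e-02 -1.72106367e+02] 53.4431327794053 [-0.00339195 -0.39869242 -0.87536648]
```

View pics/w9.png

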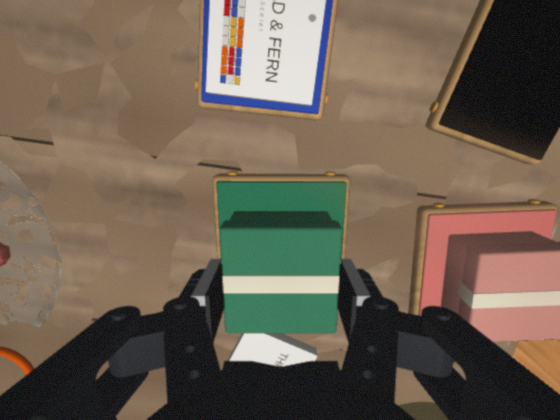

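The wrist view shows the green box square over the green plinth, whose front edge is at (282,178). Lower and release.

arm_command:
  translation:
    - [0, 0, 0.006]
    - [0, 0, 0.011]
    - [0, 0, 0.015]
    - [0, 0, 0.017]
    - [0, 0, 0.019]
  rot:
    - [0, 0, 0]
    - [0, 0, 0]
    - [0, 0, 0]
    - [0, 0, 0]
    - [0, 0, 0]

```text
t: 18.87
eef_pos: [517.5, 247.8, 35.0]
eef_rot: [3.142, -0.0, -3.003]
ft_force: [-3.1, -1.8, 14.3]
grip_width: 53.2
grip_force: 65.2
```

arm_command:
  translation:
    - [0, 0, 0]
    - [0, 0, 0]
    - [0, 0, 0]
  rot:
    - [0, 0, 0]
    - [0, 0, 0]
    - [0, 0, 0]

```text
t: 19.12
eef_pos: [517.7, 247.9, 35.4]
eef_rot: [3.141, 0.0, -3.003]
ft_force: [0.8, -0.9, -1.0]
grip_width: 53.4
grip_force: 63.3
```

arm_command:
  translation:
    - [0, 0, 0]
    - [0, 0, 0]
    - [0, 0, 0]
    - [0, 0, 0]
    - [0, 0, -0.005]
  rot:
    - [0, 0, 0]
    - [0, 0, 0]
    - [0, 0, 0]
    - [0, 0, 0]
    - [0, 0, 0]
  claw: 0.075

```text
t: 19.53
eef_pos: [517.3, 247.7, 39.9]
eef_rot: [-3.141, -0.001, -3.003]
ft_force: [0.3, 0.5, -0.5]
grip_width: 75.2
grip_force: 0.0
```

arm_command:
  translation:
    - [0, 0, -0.03]
    - [0, 0, -0.06]
    - [0, 0, -0.1]
    - [0, 0, -0.13]
    - [0, 0, -0.13]
  rot:
    - [0, 0, 0]
    - [0, 0, 0]
    - [0, 0, 0]
    - [0, 0, 0]
    - [0, 0, 0]

```text
t: 19.95
eef_pos: [518.8, 249.2, 176.1]
eef_rot: [3.138, 0.006, -3.003]
ft_force: [0.9, 0.7, 0.6]
grip_width: 75.1
grip_force: 0.0
```

```bash
python3 - <<'E'
from h import *
plan([(625,250,180,160)],(517.7,247.8,170,187.9))
E
```

```text
[625. 250. 180. 160.] t [-106.6  -12.6  -10. ] rz 27.9 rows 3.9
```

arm_command:
  translation:
    - [-0.021, -0.002, -0.01]
    - [-0.042, -0.005, -0.01]
    - [-0.063, -0.008, -0.01]
    - [-0.085, -0.01, -0.01]
    - [-0.107, -0.013, -0.01]
  rot:
    - [0, 0, 5.6]
    - [0, 0, 11.2]
    - [0, 0, 16.8]
    - [0, 0, 22.4]
    - [0, 0, 27.9]

```text
t: 20.37
eef_pos: [626.2, 249.7, 180.9]
eef_rot: [3.141, -0.0, 2.789]
ft_force: [-1.0, 0.3, 0.5]
grip_width: 75.3
grip_force: 0.0
```

arm_command:
  translation:
    - [0, 0, 0]
    - [0, 0, 0]
    - [0, 0, 0]
  rot:
    - [0, 0, 0]
    - [0, 0, 0]
    - [0, 0, 0]

```text
t: 20.62
eef_pos: [624.7, 250.0, 180.4]
eef_rot: [3.141, -0.001, 2.795]
ft_force: [-1.1, -0.1, -0.3]
grip_width: 75.2
grip_force: 0.0
```

```bash
python3 - <<'E'
from h import *
g,q,e=snap("top","t10");X,m=layer(g,e,42,60,(518,247),60); print("green box",m.sum(),np.median(X[m][:,2]).round(1),rect(g,m,49) if m.sum()>200 else 0)
f,p,d=snap("wrist","w10")
for c,pp,n in((f,p,"w"),(g,q,"t")):
    h=hsv(pp);X=cast(c,np.stack(np.meshgrid(np.arange(560),np.arange(420)),-1).reshape(-1,2),9).reshape(420,560,3)
    m=(h[...,1]<45)&(h[...,2]>150)&(np.hypot(X[...,0]-630,X[...,1]-248)<75)
    m=cv2.morphologyEx(m.astype(np.uint8),cv2.MORPH_CLOSE,np.ones((5,5)))
    print(n,m.sum(),rect(c,m,9)); Z=world(c,d if n=="w" else e)[...,2];print(np.median(Z[m>0]))
o=bot.get_obs();print(o["eef_pos"],np.degrees(o["eef_rot"]))
E
```

```text
green box 978 49.7 [517.4 247.6  55.6  55.5 -82.2]
w 4069 [632.8 246.7  80.5  56.6 -18.5]
9.573415125504477
t 1076 [627.6 248.4  72.4  57.5 -18.8]
9.68743132883952
[624.82127888 249.87483238 180.67943508] [ 1.79989174e+02 -1.19741669e-02  1.60145870e+02]
```

View pics/w10.png

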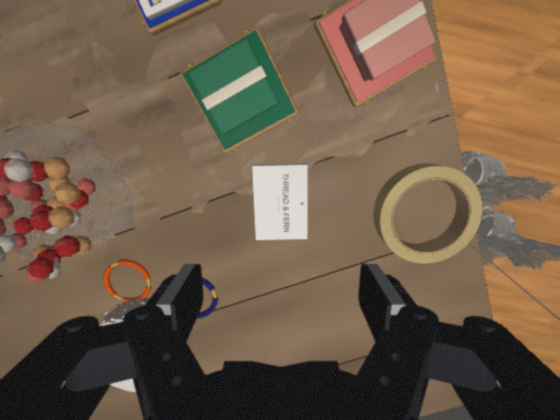

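The wrist view shows the white card alone at (253–308, 165–240) and the green box placed at (517.4, 247.6). Two heights agree (9.6). Approach it.

arm_command:
  translation:
    - [-0.008, 0, 0.04]
    - [-0.008, 0, 0.08]
    - [-0.008, 0, 0.12]
    - [-0.008, 0, 0.15]
    - [-0.008, 0, 0.15]
  rot:
    - [0, 0, -1.3]
    - [0, 0, -1.3]
    - [0, 0, -1.3]
    - [0, 0, -1.3]
    - [0, 0, -1.3]
  claw: 0.072

```text
t: 21.13
eef_pos: [630.1, 245.8, 24.9]
eef_rot: [-3.136, -0.006, 2.818]
ft_force: [-0.8, -1.8, -0.3]
grip_width: 71.8
grip_force: 0.0
```

arm_command:
  translation:
    - [0, 0, 0.01]
    - [0, 0, 0.02]
    - [0, 0, 0.026]
    - [0, 0, 0.026]
    - [0, 0, 0.026]
  rot:
    - [0, 0, 0]
    - [0, 0, 0]
    - [0, 0, 0]
    - [0, 0, 0]
    - [0, 0, 0]

```text
t: 21.55
eef_pos: [633.2, 247.2, 5.1]
eef_rot: [3.141, 0.0, 2.816]
ft_force: [0.3, 1.0, 0.4]
grip_width: 72.0
grip_force: 0.0
```

arm_command:
  translation:
    - [0, 0, 0]
    - [0, 0, 0]
    - [0, 0, 0]
  rot:
    - [0, 0, 0]
    - [0, 0, 0]
    - [0, 0, 0]

```text
t: 21.8
eef_pos: [633.1, 247.1, 4.9]
eef_rot: [3.141, 0.0, 2.816]
ft_force: [-0.4, -0.5, -0.0]
grip_width: 72.4
grip_force: 0.0
```

Down 5 mm more, then close.

arm_command:
  translation:
    - [0, 0, 0.002]
    - [0, 0, 0.004]
    - [0, 0, 0.005]
    - [0, 0, 0.005]
  rot:
    - [0, 0, 0]
    - [0, 0, 0]
    - [0, 0, 0]
    - [0, 0, 0]

```text
t: 22.13
eef_pos: [632.7, 247.0, -1.0]
eef_rot: [-3.141, -0.0, 2.816]
ft_force: [0.5, -0.4, -0.3]
grip_width: 71.7
grip_force: 0.0
```

arm_command:
  translation:
    - [0, 0, 0]
    - [0, 0, 0]
    - [0, 0, 0]
    - [0, 0, 0]
    - [0, 0, 0]
  rot:
    - [0, 0, 0]
    - [0, 0, 0]
    - [0, 0, 0]
    - [0, 0, 0]
    - [0, 0, 0]
  claw: 0.05

```text
t: 22.55
eef_pos: [632.9, 247.0, -0.2]
eef_rot: [3.141, 0.0, 2.816]
ft_force: [-1.5, -0.8, 7.2]
grip_width: 54.8
grip_force: 63.1
```

arm_command:
  translation:
    - [0, 0, 0]
    - [0, 0, 0]
    - [0, 0, 0]
  rot:
    - [0, 0, 0]
    - [0, 0, 0]
    - [0, 0, 0]

```text
t: 22.8
eef_pos: [632.9, 247.0, -0.2]
eef_rot: [3.141, 0.0, 2.816]
ft_force: [-2.5, -0.3, 5.9]
grip_width: 55.2
grip_force: 63.1
```

arm_command:
  translation:
    - [0, 0, -0.01]
    - [0, 0, -0.03]
    - [0, 0, -0.06]
    - [0, 0, -0.09]
    - [0, 0, -0.12]
  rot:
    - [0, 0, 0]
    - [0, 0, 0]
    - [0, 0, 0]
    - [0, 0, 0]
    - [0, 0, 0]

```text
t: 23.22
eef_pos: [632.7, 247.0, 121.4]
eef_rot: [3.141, -0.0, 2.816]
ft_force: [0.4, -0.3, 0.8]
grip_width: 55.2
grip_force: 63.6
```

```bash
python3 - <<'E'
from h import *
o=bot.get_obs();print(o["eef_pos"],o["grip_width"],o["ft_force"])
plan([(515,307,120,165),(396.9,366.5,90,169.6),(396.9,366.5,32,169.6)],(632.9,247,119,161.4))
E
```

```text
[632.71143878 247.01198685 121.3956109 ] 55.18228380316094 [ 0.42912186 -0.32320686  0.82768304]
[515. 307. 120. 165.] t [130.9  19.3  -1. ] rz -3.6 rows 3.2
[396.9 366.5  90.  169.6] t [129.5  26.9  30. ] rz -4.6 rows 3.3
[396.9 366.5  32.  169.6] t [ 0.  0. 58.] rz -0.0 rows 1.4
```

arm_command:
  translation:
    - [0.026, 0.004, 0]
    - [0.052, 0.008, 0]
    - [0.079, 0.012, 0]
    - [0.105, 0.016, 0]
    - [0.131, 0.019, 0]
  rot:
    - [0, 0, -0.8]
    - [0, 0, -1.5]
    - [0, 0, -2.2]
    - [0, 0, -3]
    - [0, 0, -3.6]

```text
t: 23.63
eef_pos: [513.7, 307.4, 120.2]
eef_rot: [3.141, 0.0, 2.88]
ft_force: [0.3, 1.2, -0.8]
grip_width: 55.5
grip_force: 63.7
```

arm_command:
  translation:
    - [0.026, 0.005, 0.004]
    - [0.052, 0.011, 0.01]
    - [0.078, 0.016, 0.018]
    - [0.104, 0.022, 0.025]
    - [0.13, 0.027, 0.03]
  rot:
    - [0, 0, -1]
    - [0, 0, -2]
    - [0, 0, -3]
    - [0, 0, -4]
    - [0, 0, -4.6]

```text
t: 24.05
eef_pos: [395.2, 367.2, 89.6]
eef_rot: [3.141, 0.0, 2.96]
ft_force: [0.7, 0.6, -0.3]
grip_width: 55.2
grip_force: 63.7
```

arm_command:
  translation:
    - [0, 0, 0.015]
    - [0, 0, 0.035]
    - [0, 0, 0.05]
    - [0, 0, 0.058]
    - [0, 0, 0.058]
  rot:
    - [0, 0, 0]
    - [0, 0, 0]
    - [0, 0, 0]
    - [0, 0, 0]
    - [0, 0, 0]

```text
t: 24.47
eef_pos: [396.0, 366.5, 30.6]
eef_rot: [-3.14, -0.001, 2.959]
ft_force: [-0.7, -0.3, -0.1]
grip_width: 55.0
grip_force: 63.6
```

```bash
python3 - <<'E'
from h import *
f,p,d=snap("wrist","w11")
o=bot.get_obs();print(o["eef_pos"],np.degrees(o["eef_rot"]),o["grip_width"],o["ft_force"])
plan([(396.9,366.5,14,169.6)])
E
```

```text
[396.22865936 366.79591431  31.5471078 ] [-1.79992459e+02 -1.17016185e-02  1.69560480e+02] 55.28900364100645 [-0.65408684  0.43669939 -0.15426068]
[396.9 366.5  14.  169.6] t [-0.7 -0.2 17.5] rz -0.0 rows 0.4
```

View pics/w11.png

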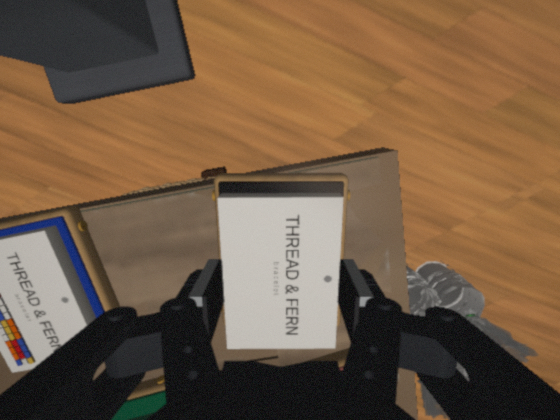

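The wrist view shows the white card square over the black plinth, with its felt strip at (282,188). Lower and release.

arm_command:
  translation:
    - [0, 0, 0.006]
    - [0, 0, 0.011]
    - [0, 0, 0.014]
    - [0, 0, 0.016]
    - [0, 0, 0.017]
  rot:
    - [0, 0, 0]
    - [0, 0, 0]
    - [0, 0, 0]
    - [0, 0, 0]
    - [0, 0, 0]

```text
t: 24.93
eef_pos: [396.3, 366.7, 14.2]
eef_rot: [3.142, -0.0, 2.959]
ft_force: [-0.3, 0.5, -0.3]
grip_width: 54.9
grip_force: 63.6
```

arm_command:
  translation:
    - [0, 0, 0]
    - [0, 0, 0]
    - [0, 0, 0]
  rot:
    - [0, 0, 0]
    - [0, 0, 0]
    - [0, 0, 0]

```text
t: 25.18
eef_pos: [396.4, 366.8, 14.5]
eef_rot: [3.141, 0.0, 2.959]
ft_force: [0.5, 0.5, 0.1]
grip_width: 55.4
grip_force: 63.6
```

arm_command:
  translation:
    - [0, 0, 0]
    - [0, 0, 0]
    - [0, 0, 0]
    - [0, 0, 0]
    - [0, 0, -0.005]
  rot:
    - [0, 0, 0]
    - [0, 0, 0]
    - [0, 0, 0]
    - [0, 0, 0]
    - [0, 0, 0]
  claw: 0.075

```text
t: 25.6
eef_pos: [396.1, 366.5, 19.0]
eef_rot: [-3.141, -0.001, 2.959]
ft_force: [-0.3, -0.3, 0.0]
grip_width: 74.8
grip_force: 0.0
```

arm_command:
  translation:
    - [0, 0, -0.03]
    - [0, 0, -0.07]
    - [0, 0, -0.11]
    - [0, 0, -0.15]
    - [0, 0, -0.18]
  rot:
    - [0, 0, 0]
    - [0, 0, 0]
    - [0, 0, 0]
    - [0, 0, 0]
    - [0, 0, 0]

```text
t: 26.02
eef_pos: [396.0, 366.9, 202.9]
eef_rot: [3.14, 0.0, 2.96]
ft_force: [0.2, -0.0, 0.1]
grip_width: 75.0
grip_force: 0.0
```

arm_command:
  translation:
    - [-0.04, 0, -0.02]
    - [-0.08, 0, -0.04]
    - [-0.12, 0, -0.05]
    - [-0.16, 0, -0.05]
    - [-0.2, 0, -0.05]
  rot:
    - [0, 0, 0]
    - [0, 0, 0]
    - [0, 0, 0]
    - [0, 0, 0]
    - [0, 0, 0]

```text
t: 26.43
eef_pos: [591.3, 330.0, 251.0]
eef_rot: [3.14, 0.001, 2.959]
ft_force: [-0.1, 0.2, 0.3]
grip_width: 75.1
grip_force: 0.0
```

arm_command:
  translation:
    - [0, 0, 0]
    - [0, 0, 0]
    - [0, 0, 0]
    - [0, 0, 0]
  rot:
    - [0, 0, 0]
    - [0, 0, 0]
    - [0, 0, 0]
    - [0, 0, 0]

```text
t: 26.77
eef_pos: [588.3, 331.7, 249.8]
eef_rot: [3.141, -0.0, 2.961]
ft_force: [-0.6, -0.1, -0.2]
grip_width: 74.7
grip_force: 0.0
```

```bash
python3 - <<'E'
from h import *
print(bot.get_obs()["eef_pos"])
g,q,e=snap("top","t12");s,_,ds=snap("scene","s12")
for cam,c,d in (("top",g,e),("scene",s,ds)):
  for k,lo,hi,z,xy in (("white",18.5,28,23,(397,366)),("bead",18.5,28,23,(395,223)),("pink",42,60,49,(519,380)),("green",42,60,49,(518,247))):
    X,m=layer(c,d,lo,hi,xy,58); print(cam,k,m.sum(),np.median(X[m][:,2]).round(1) if m.sum()>200 else "",rect(c,m,z) if m.sum()>200 else "hidden")
E
```

```text
[588.31864606 331.74734129 249.78257843]
top white 1451 23.7 [396.7 367.5  80.1  59.7 -10.3]
top bead 1316 23.8 [396.6 224.3  78.5  56.5   0.7]
top pink 995 49.7 [518.3 379.9  56.9  55.6 -79.8]
top green 4  hidden
scene white 1489 24.2 [394.7 369.7  84.7  61.8 -10.3]
scene bead 1024 24.4 [394.9 227.   83.1  65.1   0.9]
scene pink 878 50.0 [514.8 383.7  66.3  59.8 -79.9]
scene green 642 50.1 [514.1 252.   69.9  58.8 -81. ]
```

View pics/s12.png

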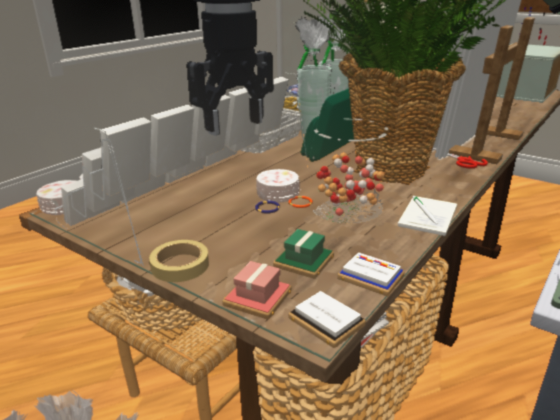

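The scene view shows all four pieces flat and centred on their plinths (green (303,250), blue (371,270), pink (257,285), black (328,316)), and the gripper is clear.

```bash
python3 -c "
from workcell import bot
print(bot.sign_off())"
```

```text
the job is handed in; nothing more can be done
None
```

The pile is taken apart and all four pieces lie flat, centred and released on their own plinths: beaded card on blue, pink box on pink, green box on green and white card on black. I handed the job in at about 27 s; `sign_off` returned no verdict.

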